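# Lay out the planting gauge and hand fork from the tool caddy

## Robot

A 7-joint arm with a two-finger parallel gripper is mounted at the origin on the work surface. World frame = base frame: x ahead of the robot, y to its left, z up, the work surface at z = 0. Lengths are in m, angles in rad, forces in N, time in s.
With the tool pointing down it reaches from about 0.4 to 0.85 m from the base axis. Payload 10.4 kg.
Tool frame: the origin (TCP) lies between the finger pads; the fingertips stand 14 mm ahead of it and the grasp point (between the pads) lies 5 mm behind it (tip_reach is the distance from the TCP to the fingertips, in m); z points along the fingers, y is the line along which they close (so a half turn about z gives the same grasp; the last joint's range is limited). The gripper opens to 87 mm and grips with 3 to 60 N. Pads are 19 mm wide; open, the fingers measure 117 mm over their backs; the gripper's body (75 mm by 190 mm) begins 51 mm behind the grasp point.
Start: joints at [-1.134, 0.332, -0.065, 1.46, 0.022, 1.35, -0.088], TCP at [0.277, 0.56, 0.237] pointing down, gripper open.
Joint ranges: [-2.6, 2.6], [-0.5, 2.12], [-1.47, 1.34], [0.16, 2.42], [-1.27, 4.41], [0.06, 2.06], [-2.6, 2.6]. Speed limits (rad/s): [2.22, 2.22, 2.79, 2.79, 3.14, 3.14, 3.14].

## Interface

Orientations are given as a unit quaternion [w, x, y, z].
In Python, from plant import state, snapshot, hand_in, tip_reach gives the robot as it stands.
- The arm moves only by the tool drive_tool, never from a script. Its argument "increments" is text: rows parted by semicolons, each of 7 numbers parted by spaces: the shift along the world's x, y, z in mm, then the turn, a rotation vector about the world's x, y, z in degrees, then the finger opening in mm, from 0 to 87. A call has exactly 5 rows; each row is the pose to reach, as a shift and turn from the pose commanded when the call began; what a row does not reach only later rows make up. A row lasts 1/10 s, in which the tool goes at most 50 mm and 8.59 degrees, less where a joint would pass 70% of its speed; a pose out of reach is approached as far as the arm can. A call with a gripper value outside its range is refused whole. The fingers move at their own pace and stop on an object; "squeeze" is the grip in N (left out, the last holds). Time passes only in rows, so rows that repeat a pose let the fingers close, or fill a call up. It gives the time, the measured TCP pose, the force, the opening and the grip force at its end, in the units of the state.
- state(): the state, without advancing time (a new reading comes with each control period).
- snapshot(name): name is "scene" or "top" or "wrist"; returns a dict with "pixels" (384x512x3 uint8, red, green, blue), "fx", "fy", "cx", "cy" (pixels), "extrinsics" (4x4, takes a point from camera to world coordinates). Camera axes: x right, y down, z forward; pixel columns grow to the right and rows downward; lengths in m; the calibration is good to about 2 mm. A picture is of the moment at which its call begins. There is no depth.
- hand_in(): hands the job in; it is judged then, once.
The state is a dict: "clock": time; "joint_positions": joint angles; "qvel": joint speeds; "joint_efforts": joint torques, N m; "tcp_pos": TCP position; "ee_rot": TCP orientation; "contact_force": force on the tool from outside, world axes, zero at the start; "torque": the same for the moment, N m; "gripper_width": finger opening in m; "finger_force": force on a finger pad.
Only numpy, scipy, OpenCV 4.12 (cv2) and the standard library are available. Lean on these libraries where they do the work, as an engineer would, in place of code of your own. Each camera call takes 0.05 s, during which the arm holds its last target. There are 200 camera calls.

## Task

Get things ready for planting out: first take the notched wooden gauge off the top of the tool crate and lay it flat on the teal kneeling block, then pick the red-handled hand fork from among the tools in the crate and lay it flat on the block too. Both must lie lengthwise along the block, side by side without touching, with nothing hanging over its edges; set them down rather than dropping them. Leave the other tools in the crate, and do not knock the glass jar or the tower of pots.

Things in the scene. Friction and masses are not known exactly. Their poses are not given: they have to be found in the camera images.
- caddy: fixed plywood caddy (sizes in mm): an open tool crate 198 (x) by 264 (y) outside, walls 8 thick and 46 high, floor 6 thick, with a shelf over it. Origin: centre of underside, -x is its open front (facing the middle of the table), z up. The four tools lie lengthwise along x, about 54 apart across y, in any order. Side panels (x 39 to 99, |y| 124 to 132) carry the shelf.
- shelf_front (a point): middle of the shelf's front lower edge, 70 mm before the caddy's centre, 305 above the table. The shelf (264 mm wide, 12 thick, things on it to 365 high) runs from here to x = +99 in the caddy's frame, over all but the front 29 of the crate, so a hand must reach in slanting, from the front.
- block: fixed teal hard silicone kneeling block, 260 (x) by 180 (y) by 35 mm high, flat top. Origin: centre of underside, x along its length (roughly across the robot's view).
- gauge: loose planting gauge: straight light wood bar 200 (x) by 30 (y) by 24 mm high, dark notches across its top, 80 g. It bridges the crate's front and back walls, its underside 46 above the table, right over the fork, 12 clear of the tools' tops. Origin: centre of underside, x along its length.
- gauge_end1 (a point): middle of the gauge's end face at x = -100 mm
- gauge_end2 (a point): middle of the gauge's end face at x = +100 mm
- fork: loose hand fork, 176 mm long, about 160 g: red plastic handle, steel shank, three flat steel tines 46 wide over all. Handle 110 x 24 wide x 28 high, from 88 behind to 22 ahead of the origin. Lies on the crate floor, tines to the crate's back. Origin: underside, mid-length (near its centre of mass); x along it to the tines, z up.
- fork_tip (a point): tip of the fork's middle tine, 88 mm ahead of its origin
- fork_butt (a point): end of the fork's handle, 88 mm behind its origin, 14 above its underside
- trowel: narrow hand trowel in the crate, green handle, steel blade 44 wide pointing to the crate's front, 176 mm long. Handle 110 x 24 wide x 28 high, from 88 behind to 22 ahead of the origin. Origin: underside, mid-length; x along the tool to its working end, z up. It stays in the crate.
- weeder: weeding knife in the crate, blue handle, forked steel blade 16 wide, 176 mm long. Handle 110 x 24 wide x 28 high, from 88 behind to 22 ahead of the origin. Origin: underside, mid-length; x along the tool to its working end, z up. It stays in the crate.
- dibber: dark wooden dibber in the crate with tapered point, 176 mm long. Handle 110 x 24 wide x 28 high, from 88 behind to 22 ahead of the origin. Origin: underside, mid-length; x along the tool to its working end, z up. It stays in the crate.
- pots: loose tower of nested brown plastic pots, 86 mm across, 152 high, standing on the table beyond the gap between caddy and block. Origin: centre of underside. Not to be disturbed.
- jar: loose glass jar with closed steel lid, 82 mm across, 130 high, standing on the table just behind the block, seen from the robot. Origin: centre of underside. Not to be disturbed.

How it is judged:
On the way, in this order (a step that is already met when the one before it is completed fails the run):
1. the gauge lies released on the block, lengthwise and wholly on it, the fork still in the crate (x of gauge_end1 in the frame of block between -0.131 and 0.131 m and y of gauge_end1 in the frame of block between -0.077 and 0.077 m and x of gauge_end2 in the frame of block between -0.131 and 0.131 m and y of gauge_end2 in the frame of block between -0.077 and 0.077 m and z of gauge in the frame of block between 0.03 and 0.041 m and angle between gauge's own z axis and vertical below 0.1 rad and angle between the x axis of gauge and the x axis of block, either way round below 0.35 rad and contact force between gauge and the fingers below 0.05 N and contact force between gauge and block above 0.1 N and linear speed of gauge below 0.03 m/s and x of fork in the frame of caddy between -0.09 and 0.09 m and y of fork in the frame of caddy between -0.12 and 0.12 m and z of fork in the frame of caddy below 0.03 m), for 0.2 s.
2. the fork lies released on the block, lengthwise and wholly on it (x of fork_tip in the frame of block between -0.131 and 0.131 m and y of fork_tip in the frame of block between -0.07 and 0.07 m and x of fork_butt in the frame of block between -0.131 and 0.131 m and y of fork_butt in the frame of block between -0.08 and 0.08 m and z of fork in the frame of block between 0.03 and 0.041 m and angle between fork's own z axis and vertical below 0.1 rad and angle between the x axis of fork and the x axis of block, either way round below 0.35 rad and contact force between fork and the fingers below 0.05 N and contact force between fork and block above 0.1 N and linear speed of fork below 0.03 m/s), for 0.2 s.
At the end, for the whole second after the job is handed in: Gauge and fork both at rest, released, flat (within 6 degrees) on the block's top, within 20 degrees of its length, their ends inside its outline (to about 3 mm), not touching each other; trowel, weeder and dibber still lying in the crate; jar and pots upright within 20 mm of where they stood (all of step 2 and x of gauge_end1 in the frame of block between -0.131 and 0.131 m and y of gauge_end1 in the frame of block between -0.077 and 0.077 m and x of gauge_end2 in the frame of block between -0.131 and 0.131 m and y of gauge_end2 in the frame of block between -0.077 and 0.077 m and z of gauge in the frame of block between 0.03 and 0.041 m and angle between gauge's own z axis and vertical below 0.1 rad and angle between the x axis of gauge and the x axis of block, either way round below 0.35 rad and contact force between gauge and the fingers below 0.05 N and contact force between gauge and block above 0.1 N and linear speed of gauge below 0.03 m/s and contact force between gauge and fork below 0.02 N and x of trowel in the frame of caddy between -0.09 and 0.09 m and y of trowel in the frame of caddy between -0.12 and 0.12 m and z of each of trowel, weeder, dibber in the frame of caddy below 0.03 m and x of weeder in the frame of caddy between -0.09 and 0.09 m and y of weeder in the frame of caddy between -0.12 and 0.12 m and x of dibber in the frame of caddy between -0.09 and 0.09 m and y of dibber in the frame of caddy between -0.12 and 0.12 m and distance of each of jar, pots from where it was at the start of the episode below 0.02 m and angle between each of jar, pots's own z axis and vertical below 0.15 rad).
It fails at once if the gauge or the fork is dropped or thrown (moves over 0.6 m/s, a fall of about 20 mm, out of the fingers) ((contact force between gauge and the fingers below 0.05 N and linear speed of gauge above 0.6 m/s) or (contact force between fork and the fingers below 0.05 N and linear speed of fork above 0.6 m/s)).
It fails at once if the jar or the pot tower is tipped over 0.3 rad or shoved over 20 mm (distance of any of jar, pots from where it was at the start of the episode above 0.02 m or angle between any of jar, pots's own z axis and vertical above 0.3 rad).
It also fails if it takes over 62 s, if anything falls off the work surface, if the arm or the gripper's body presses on something with over 40 N, if the wrist force passes 120 N, or if a joint passes its speed limit or range.

## Working session

There is one attempt and no reset: what is moved stays moved. The work goes in short steps, Python scripts to look and compute and a tool call to move; the robot and the scene stay as the last step left them, time stands still between calls to the robot, and variables do not carry over. Pictures are saved under pics/ and viewed, at most 11 in all, crops included, and the job is handed in when it is done.

Besides the shell and the picture viewer there is one more tool, called after ">>>" as name(argument=value, ...), one argument or row to a line, values as JSON. drive_tool: Moves the arm, as the interface text tells. Its arguments: {"type":"object","properties":{"increments":{"type":"string"},"squeeze":{"type":"number"}},"required":["increments"]}

```bash
mkdir -p pics; ls
python3 - <<'E'
from plant import *
import cv2,numpy as np
print(state())
for n in("scene","top"):
    s=snapshot(n); cv2.imwrite(f"pics/{n}0.png",cv2.resize(s["pixels"][:,:,::-1],None,fx=1.5,fy=1.5,interpolation=cv2.INTER_CUBIC))
    np.savez(f"{n}0.npz",**s)
    print(n,s["fx"],s["fy"],s["cx"],s["cy"],np.round(s["extrinsics"],4).tolist())
E
```

```text
pics
{'clock': 0.0, 'joint_positions': array([-1.1336347 ,  0.33290356, -0.06469907,  1.46093996,  0.02163329,
        1.34990444, -0.08847754]), 'qvel': array([ 0.00129827, -0.00135118, -0.0006322 , -0.00090139,  0.0008173 ,
       -0.00016027, -0.00140297]), 'joint_efforts': array([-6.36541099e-04, -6.23258829e+01,  2.39835971e-02, -3.89886153e+01,
       -6.14388823e-02,  4.00896370e-02,  1.93971769e-04]), 'tcp_pos': array([0.27718526, 0.5597607 , 0.2357348 ]), 'ee_rot': array([-1.17163812e-04,  2.27837135e-01,  9.73698982e-01, -7.19916807e-04]), 'contact_force': array([ 0.00224007, -0.55192248,  0.29838243]), 'torque': array([ 0.01919836, -0.02917311,  0.00979188]), 'finger_force': 0.0, 'gripper_width': 0.08695920773930038}
scene 398.24548914233264 398.24548914233264 259.90147203307987 191.2452861258781 [[0.5592, 0.6784, -0.4765, 1.056], [0.8289, -0.4674, 0.3074, -0.2735], [-0.0142, -0.5669, -0.8237, 0.9437], [0.0, 0.0, 0.0, 1.0]]
top 373.16852442144614 373.16852442144614 256.6468217025881 189.87825404894429 [[-0.0035, -0.9936, 0.1127, 0.4916], [-1.0, 0.0026, -0.0088, 0.0231], [0.0085, -0.1127, -0.9936, 0.9961], [0.0, 0.0, 0.0, 1.0]]
```

View pics/scene0.png

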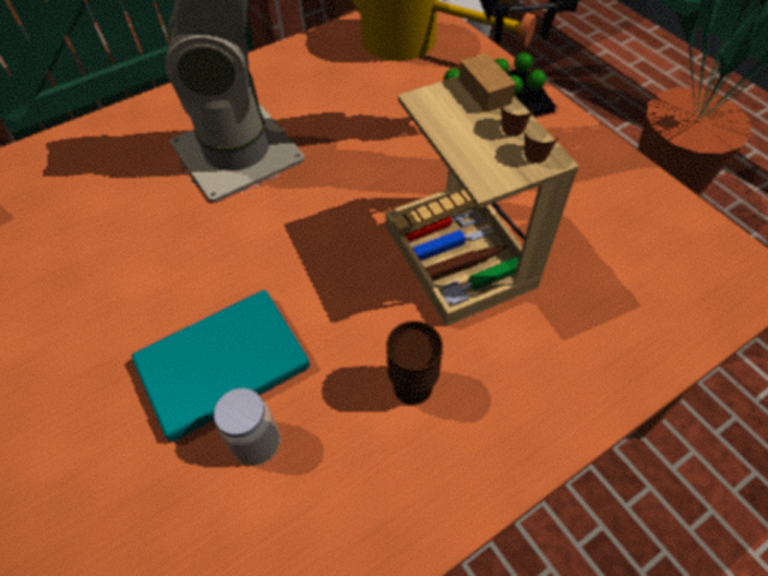

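View pics/top0.png

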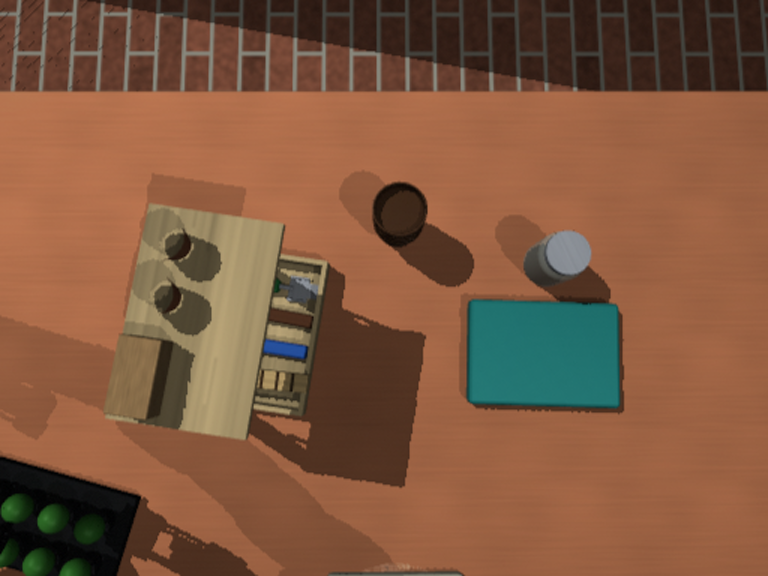

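The scene view shows the gauge over the red fork at the robot-side end of the crate (about 430,207), then weeder, dibber and trowel. The block is at about (220,360), with the jar and the pots beyond. The top view has the crate front at about (290,335) and the block at (545,355). I'll zoom in for accurate points.

Run:
```python
import cv2,numpy as np
s=np.load("scene0.npz")["pixels"][:,:,::-1]; t=np.load("top0.npz")["pixels"][:,:,::-1]
def crop(im,x0,y0,w,h,k):
    c=cv2.resize(im[y0:y0+h,x0:x0+w],None,fx=k,fy=k,interpolation=cv2.INTER_CUBIC)
    c=cv2.convertScaleAbs(c,alpha=1.4)
    for i in range(0,w,10): cv2.line(c,(i*k,0),(i*k,8 if i%50 else 16),(255,255,255),1); cv2.putText(c,str(x0+i),(i*k,24),0,.35,(255,255,255),1)
    for i in range(0,h,10): cv2.line(c,(0,i*k),(8,i*k),(255,255,255),1); cv2.putText(c,str(y0+i),(10,i*k+4),0,.35,(255,255,255),1)
    return c
cv2.imwrite("pics/c1.png",crop(s,250,115,130,98,6))
cv2.imwrite("pics/c2.png",crop(t,60,130,165,165,3) if 0 else crop(t,70,130,155,165,3))
for n in("scene","top"):
    d=np.load(n+"0.npz"); im=d["pixels"].astype(int)
    m=((im[:,:,1]>im[:,:,0]*2)&(im[:,:,2]>im[:,:,0]*1.8)&(im[:,:,1]>50)).astype(np.uint8)
    k,l,st,c=cv2.connectedComponentsWithStats(m); i=1+st[1:,4].argmax()
    cs,_=cv2.findContours((l==i).astype(np.uint8),0,1); h=cv2.convexHull(cs[0])
    print(n,st[i],cv2.approxPolyDP(h,2.5,True)[:,0].tolist())
```

```text
scene [  89  194  117   99 5939] [[176, 194], [205, 243], [111, 291], [89, 236]]
top [ 312  200  101   72 6927] [[313, 201], [409, 203], [412, 270], [314, 268]]
```

View pics/c1.png

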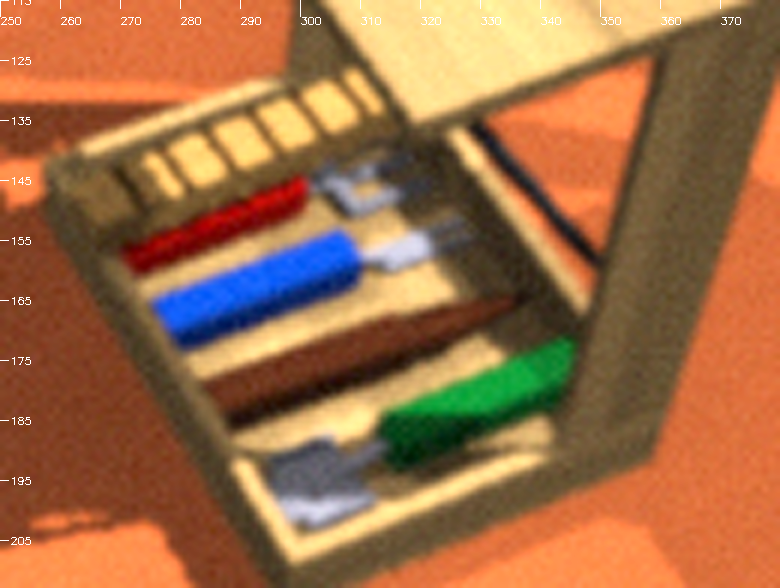

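View pics/c2.png

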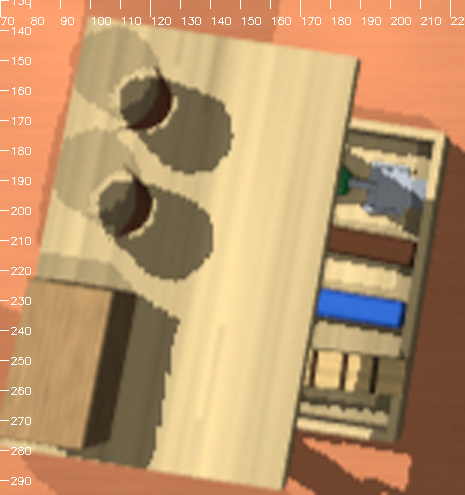

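The first crop shows the gauge with its dark side facing the weeder, running from (270,153) to (318,137), and its front end near (258,142). The second gives the shelf front corners at (190,149) and (165,293), and the crate front corners at (219,174) and (203,277). Next I fit the poses and check them with an overlay.

```bash
cat > h.py <<'E'
import numpy as np,cv2
from scipy.optimize import least_squares
from scipy.spatial.transform import Rotation as R
D={n:dict(np.load(n+"0.npz")) for n in("scene","top")}
def proj(n,P,d=None):
    d=d or D[n]; E=d["extrinsics"]; p=(np.atleast_2d(P)-E[:3,3])@E[:3,:3]
    return np.c_[d["fx"]*p[:,0]/p[:,2]+d["cx"],d["fy"]*p[:,1]/p[:,2]+d["cy"]]
def place(q,P):
    P=np.atleast_2d(np.array(P,float)); c,s=np.cos(q[2]),np.sin(q[2])
    return np.c_[q[0]+c*P[:,0]-s*P[:,1],q[1]+s*P[:,0]+c*P[:,1],P[:,2]]
def fit(obs,q0):
    f=lambda q:np.concatenate([(proj(n,place(q,p))-u).ravel() for n,p,u in obs])
    r=least_squares(f,q0,loss="soft_l1"); print(np.round(r.x,4),np.round(r.fun if 0 else f(r.x),1).reshape(-1,2).tolist()); return r.x
E
python3 - <<'E'
from h import *
a,b=.099,.132
c=fit([("top",(-.07,-b,.317),(189.7,149.3)),("top",(-.07,b,.317),(165,293.3)),("top",(a,-b,.317),(100,137.3)),
 ("top",(-a,-b,.046),(219,174)),("top",(-a,b,.046),(202.7,276.7)),
 ("scene",(-a,-b,.046),(298.3,208.8)),("scene",(-a,b,.046),(257.8,141.2)),("scene",(a,-b,0),(358.7,191.2)),
 ("scene",(-.07,-b,.305),(318.7,133)),("scene",(-.07,b,.317),(266.7,65.3))],[.5,.4,1.5])
L,W,H=.13,.09,.035
k=fit([("top",(L,-W,H),(409,203)),("top",(L,W,H),(0,0))][:0]+[("top",p,u) for p,u in zip([(-L,W,H),(L,W,H),(L,-W,H),(-L,-W,H)],[(412,270),(314,270),(313,200.5),(410,203)])]+
 [("scene",p,u) for p,u in zip([(L,W,H),(L,-W,0),(-L,-W,0),(-L,W,H)],[(176,194),(205,243),(111,291),(89,236)])],[.4,-.25,1.57])
E
```

```text
[0.5253 0.2305 1.4236] [[-0.6, -0.5], [-0.2, 0.1], [-0.9, -1.5], [-0.7, -0.2], [-0.8, 0.7], [-0.2, 0.1], [-2.1, 0.5], [-0.8, 0.4], [-0.7, 6.4], [-2.8, -1.6]]
[ 0.4804 -0.2574  1.5429] [[2.4, 3.2], [-2.0, 0.8], [-0.5, -0.5], [2.8, -0.5], [-0.1, -4.0], [3.0, 1.6], [3.2, 5.4], [-3.9, -1.1]]
```

```bash
cat >> h.py <<'E'
CAD=np.array([.5253,.2305,1.4236]); BLK=np.array([.4804,-.2574,1.5429])
def box(x0,x1,y0,y1,z0,z1): return [[(x,y,z) for x,y in((x0,y0),(x1,y0),(x1,y1),(x0,y1))] for z in(z0,z1)]
def ov(n,x0,y0,w,h,k,items,d=None):
    d=d or D[n]; c=cv2.resize(d["pixels"][y0:y0+h,x0:x0+w,::-1],None,fx=k,fy=k,interpolation=cv2.INTER_CUBIC)
    c=cv2.convertScaleAbs(c,alpha=1.4)
    for q,b,col in items:
        for f in b: cv2.polylines(c,[np.int32(((proj(n,place(q,f),d)-[x0,y0]+.5)*k)*8)],True,col,1,cv2.LINE_AA,3)
    return c
E
python3 - <<'E'
from h import *
it=[(CAD,box(-.099,.099,-.132,.132,0,.046),(255,255,0)),(CAD,box(-.07,.099,-.132,.132,.305,.317),(255,255,0)),
(CAD,box(-.1,.1,.066,.096,.046,.07),(255,0,255)),(CAD,box(-.088,.022,.069,.093,.006,.034),(0,255,0)),
(BLK,box(-.13,.13,-.09,.09,0,.035),(0,0,255))]
a=ov("scene",60,115,320,185,2,it)
b=ov("scene",250,115,95,98,4,it); c=ov("top",155,160,80,130,3,it)
d=ov("top",300,190,125,90,2,it)
H=max(b.shape[0],c.shape[0]); P=lambda m,H:cv2.copyMakeBorder(m,0,H-m.shape[0],0,0,0)
cv2.imwrite("pics/o1.png",np.hstack([b,P(c,392),]) if 0 else np.hstack([P(b,H),P(c,H)]))
cv2.imwrite("pics/o2.png",np.hstack([cv2.resize(a[150:],None,fx=1,fy=1),P(d,a.shape[0]-150)]))
E
```

```text
(no output)
```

View pics/o1.png

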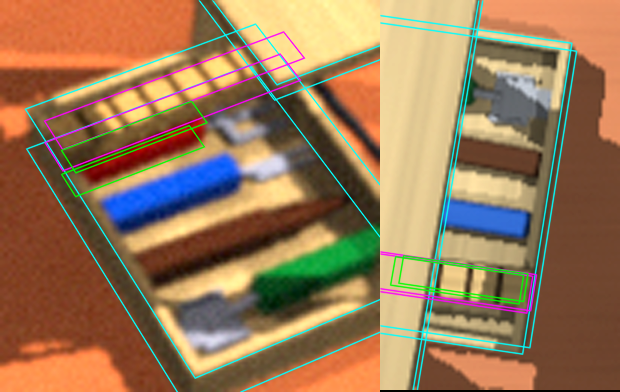

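The overlay shows that the caddy fits to about 1 px, with the gauge at caddy y of about +81 mm. The visible fork butt lies a few mm further back than nominal. Next I locate the jar and pots, and write a helper that computes the moves.

```bash
cat >> h.py <<'E'
def ray(n,u,z):
    d=D[n];E=d["extrinsics"]; r=E[:3,:3]@[(u[0]-d["cx"])/d["fx"],(u[1]-d["cy"])/d["fy"],1]; return E[:3,3]+r*(z-E[2,3])/r[2]
def go(pos_tcp,yaw,tilt):
    """deltas from the measured pose to TCP pos, tool y at -90deg from yaw (bar direction), tilt back"""
    from plant import state
    s=state(); t=np.radians(tilt); x=np.array([np.cos(yaw),np.sin(yaw),0]); y=np.array([np.sin(yaw),-np.cos(yaw),0])
    z=np.sin(t)*x-np.cos(t)*np.array([0,0,1]); T=R.from_matrix(np.c_[np.cross(y,z),y,z])
    q=s["ee_rot"]; C=R.from_quat([q[1],q[2],q[3],q[0]])
    print("t",round(s["clock"],2),"tcp",np.round(s["tcp_pos"],4),"w",round(s["gripper_width"],4),"J",np.round(s["joint_positions"],2))
    print("d mm",np.round((np.array(pos_tcp)-s["tcp_pos"])*1e3,1),"rot deg",np.round((T*C.inv()).as_rotvec(degrees=True),2))
def tcp(grasp,yaw,tilt):
    t=np.radians(tilt); return np.array(grasp)+.005*np.array([np.sin(t)*np.cos(yaw),np.sin(t)*np.sin(yaw),-np.cos(t)])
E
python3 - <<'E'
from h import *
print("jar",ray("top",(378.7,168.3),.13),"pots",ray("top",(266.7,139.5),.152))
print("jar",ray("scene",(160.5,274.5),.13),"pots",ray("scene",(276,231),.152))
g=place(CAD,(-.02,.081,.068))[0]; print("gauge grasp",g)
print(place(CAD,(-.2,.081,.068)))
go((.40,.07,.45),CAD[2],0)
E
```

```text
jar [ 0.64037209 -0.2725457   0.13      ] pots [ 0.70460211 -0.00802278  0.152     ]
jar [ 0.64484911 -0.2711277   0.13      ] pots [ 0.70888191 -0.00908685  0.152     ]
gauge grasp [0.44224261 0.22259617 0.068     ]
[[0.41584285 0.04454266 0.068     ]]
t 0.1 tcp [0.2772 0.5598 0.2359] w 0.087 J [-1.13  0.33 -0.06  1.46  0.02  1.35 -0.09]
d mm [ 122.8 -489.8  214.1] rot deg [ 4.000e-02 -6.000e-02 -7.209e+01]
```

>>> drive_tool(
  increments="0 0 40 0 0 -8 87; 0 0 85 0 0 -16 87; 0 0 130 0 0 -24 87; 0 0 175 0 0 -32 87; 0 0 215 0 0 -40 87",
)

```text
clock: 0.6
tcp_pos: [0.2772, 0.5598, 0.4537]
ee_rot: [-0.0, 0.55, 0.835, 0.0]
contact_force: [0.9, 0.8, 0.7]
gripper_width: 0.087
finger_force: 0.0
```

>>> drive_tool(
  increments="10 -45 0 0 0 -7 60; 20 -90 0 0 0 -14 60; 30 -135 0 0 0 -21 60; 40 -180 0 0 0 -28 60; 50 -225 0 0 0 -32 60",
)

```text
clock: 1.1
tcp_pos: [0.3275, 0.3331, 0.4512]
ee_rot: [-0.0, 0.758, 0.652, -0.0]
contact_force: [0.3, 0.5, 1.0]
gripper_width: 0.0618
finger_force: 0.0
```

>>> drive_tool(
  increments="14 -46 0 0 0 0 60; 28 -92 0 0 0 0 60; 42 -138 0 0 0 0 60; 56 -184 0 0 0 0 60; 72 -230 0 0 0 0 60",
)

```text
clock: 1.6
tcp_pos: [0.3993, 0.103, 0.4515]
ee_rot: [-0.0, 0.757, 0.654, 0.0]
contact_force: [0.4, 0.2, -0.1]
gripper_width: 0.0601
finger_force: 0.0
```

Run:
```python
from h import *
go(place(CAD,(-.17,.081,.25))[0],CAD[2],30)
```

```text
t 1.6 tcp [0.3993 0.103  0.4515] w 0.0601 J [-0.89 -0.21  0.42  1.57  0.09  1.77 -0.6 ]
d mm [  20.9  -28.8 -201.5] rot deg [29.65 -4.38 -0.1 ]
```

>>> drive_tool(
  increments="4 -10 -40 6 -0.9 0 60; 8 -18 -80 12 -1.8 0 60; 12 -24 -120 18 -2.7 0 60; 16 -28 -160 24 -3.6 0 60; 21 -29 -200 29.6 -4.4 0 60",
)

```text
clock: 2.1
tcp_pos: [0.4204, 0.0751, 0.2505]
ee_rot: [-0.169, 0.731, 0.63, 0.198]
contact_force: [1.0, -0.2, 0.3]
gripper_width: 0.0601
finger_force: 0.0
```

Run:
```python
from h import *
from plant import snapshot
go(tcp(place(CAD,(-.06,.081,.15))[0],CAD[2],30),CAD[2],30)
s=snapshot("wrist"); np.savez("w1.npz",**s); s=dict(np.load("w1.npz"))
it=[(CAD,box(-.099,.099,-.132,.132,0,.046),(255,255,0)),(CAD,box(-.1,.1,.066,.096,.046,.07),(255,0,255))]
try: c=ov("w",0,0,512,384,1,it,s)
except Exception as e: print(e)
cv2.imwrite("pics/w1.png",c)
```

```text
t 2.1 tcp [0.4204 0.0751 0.2505] w 0.0601 J [-0.89 -0.33  0.87  2.07 -0.29  1.19 -0.09]
d mm [  16.4  110.4 -104.8] rot deg [-0.21  0.18  0.1 ]
```

View pics/w1.png

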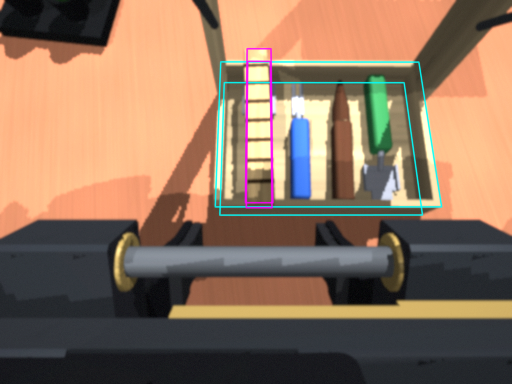

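The wrist view matches the model: the gauge is at (258,125) inside its overlay, and the weeder, dibber and trowel are to its right. I'll move in for the gauge grasp.

>>> drive_tool(
  increments="3 24 -20 0 0 0 50; 6 48 -42 0 0 0 50; 10 72 -64 0 0 0 50; 13 92 -85 0 0 0 50; 16 110 -105 -0.2 0.2 0 50",
)

```text
clock: 2.65
tcp_pos: [0.436, 0.1876, 0.1461]
ee_rot: [-0.168, 0.731, 0.632, 0.193]
contact_force: [-0.3, 0.5, 1.0]
gripper_width: 0.0501
finger_force: 0.0
```

Run:
```python
from h import *
go(tcp(place(CAD,(-.02,.081,.067))[0],CAD[2],30),CAD[2],30)
```

```text
t 2.65 tcp [0.436  0.1876 0.1461] w 0.0501 J [-1.08 -0.07  0.91  2.18 -0.56  0.92  0.02]
d mm [  6.6  37.5 -83.4] rot deg [ 0.31 -0.19 -0.16]
```

>>> drive_tool(
  increments="2 10 -21 0 0 0 50; 4 20 -42 0 0 0 50; 5.5 29 -63 0 0 0 50; 6.5 37 -83 0.3 -0.2 -0.1 50; 6.5 37 -83 0.3 -0.2 -0.1 50",
)

```text
clock: 3.15
tcp_pos: [0.4408, 0.224, 0.0612]
ee_rot: [-0.169, 0.731, 0.632, 0.194]
contact_force: [-0.8, -0.0, 0.1]
gripper_width: 0.0498
finger_force: 0.0
```

>>> drive_tool(
  increments="0 0 0 0 0 0 20; 0 0 0 0 0 0 20; 0 0 0 0 0 0 20; 0 0 0 0 0 0 20; 0 0 0 0 0 0 20",
  squeeze=30,
)

```text
clock: 3.65
tcp_pos: [0.4434, 0.2233, 0.0647]
ee_rot: [-0.169, 0.731, 0.631, 0.197]
contact_force: [-2.3, -1.6, 8.4]
gripper_width: 0.0301
finger_force: 29.9
```

The gauge is held at a 30.1 mm opening. I'll lift it and draw it out along the tool axis.

>>> drive_tool(
  increments="0 0 6 0 0 0 20; 0 -1 14 0 0 0 20; -1 -8 30 0 0 0 20; -3 -20 52 0 0 0 20; -5 -36 76 0 0 0 20",
)

```text
clock: 4.15
tcp_pos: [0.4374, 0.1865, 0.1401]
ee_rot: [-0.169, 0.732, 0.631, 0.196]
contact_force: [0.1, 0.9, -1.0]
gripper_width: 0.0301
finger_force: 29.8
```

>>> drive_tool(
  increments="-4 -25 18 0 0 0 20; -7 -55 30 0 0 0 20; -10 -90 35 0 0 0 20; -12 -130 35 0 0 0 20; -14 -170 35 0 0 0 20",
)

```text
clock: 4.65
tcp_pos: [0.4235, 0.0154, 0.1752]
ee_rot: [-0.169, 0.731, 0.631, 0.197]
contact_force: [1.6, -0.8, -0.6]
gripper_width: 0.0298
finger_force: 29.8
```

Run:
```python
from h import *
# gauge centre was 20 mm ahead of the grasp; place gauge centre at block (0,.060)
P=place(BLK,(-.02,.060,.035+.0225))[0]; print(P)
go(tcp(P+[0,0,.06],BLK[2],30),BLK[2],30)
from plant import snapshot
s=snapshot("wrist"); np.savez("w2.npz",**s); s=dict(np.load("w2.npz"))
cv2.imwrite("pics/w2.png",ov("w",0,0,512,384,1,[(BLK,box(-.13,.13,-.09,.09,0,.035),(0,0,255))],s))
```

```text
[ 0.41986549 -0.27571866  0.0575    ]
t 4.65 tcp [0.4235 0.0154 0.1752] w 0.0298 J [-0.99 -0.2   1.2   2.13 -0.38  1.14  0.22]
d mm [  -3.6 -288.6  -62. ] rot deg [-0.11  0.1   6.89]
```

View pics/w2.png

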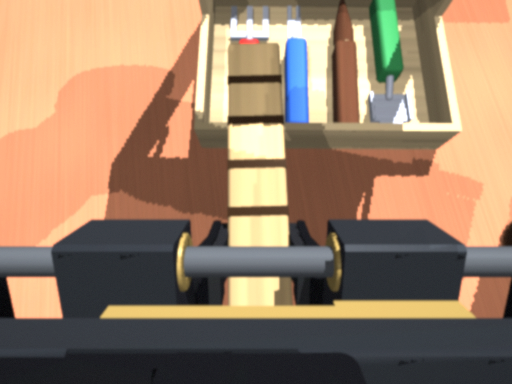

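The gauge is held straight in the fingers, from (255,50) down to (260,300). The fork's tines are visible at (250,25), undisturbed. Carrying on to the block.

>>> drive_tool(
  increments="0 -25 0 0 0 1 20; 0 -55 0 0 0 2 20; 0 -85 0 0 0 3 20; 0 -115 0 0 0 4 20; 0 -145 0 0 0 5 20",
)

```text
clock: 5.2
tcp_pos: [0.4237, -0.1286, 0.1742]
ee_rot: [-0.178, 0.703, 0.663, 0.188]
contact_force: [-0.0, 0.5, -0.2]
gripper_width: 0.0296
finger_force: 29.8
```

Run:
```python
from h import *
P=place(BLK,(-.02,.060,.035+.0225))[0]
go(tcp(P+[0,0,.06],BLK[2],30),BLK[2],30)
```

```text
t 5.2 tcp [ 0.4237 -0.1286  0.1742] w 0.0296 J [-0.5   0.35  1.21  1.94 -0.72  1.51  0.91]
d mm [  -3.7 -144.7  -61. ] rot deg [-0.02 -0.06  1.75]
```

>>> drive_tool(
  increments="-1 -30 -12 0 0 0.5 20; -2 -60 -24 0 0 1 20; -3 -90 -36 0 0 1.5 20; -4 -120 -48 0 0 1.7 20; -4 -145 -60 0 0 1.7 20",
)

```text
clock: 5.7
tcp_pos: [0.4194, -0.2746, 0.1142]
ee_rot: [-0.18, 0.694, 0.672, 0.186]
contact_force: [0.6, -0.2, 0.5]
gripper_width: 0.0298
finger_force: 29.8
```

Run:
```python
from h import *
P=place(BLK,(-.02,.060,.035+.0225))[0]
go(tcp(P+[0,0,.0],BLK[2],30),BLK[2],30)
from plant import snapshot
out=[]
# gauge in the tool frame: yaw BLK, centre 20 ahead
for n in("scene","top"):
    s=snapshot(n); np.savez(n+"1.npz",**s); D[n]=dict(np.load(n+"1.npz"))
it=[(BLK,box(-.13,.13,-.09,.09,0,.035),(0,0,255)),(BLK,box(-.1,.1,.045,.075,.095,.119),(255,0,255))]
a=ov("scene",70,150,200,150,2,it); b=ov("top",295,170,133,100,3,it)
cv2.imwrite("pics/p1.png",np.hstack([a,b]))
```

```text
t 5.7 tcp [ 0.4194 -0.2746  0.1142] w 0.0298 J [-0.01  0.67  1.03  1.73 -0.82  1.61  1.23]
d mm [  0.6   1.4 -61. ] rot deg [ 0.02 -0.02  0.21]
```

View pics/p1.png

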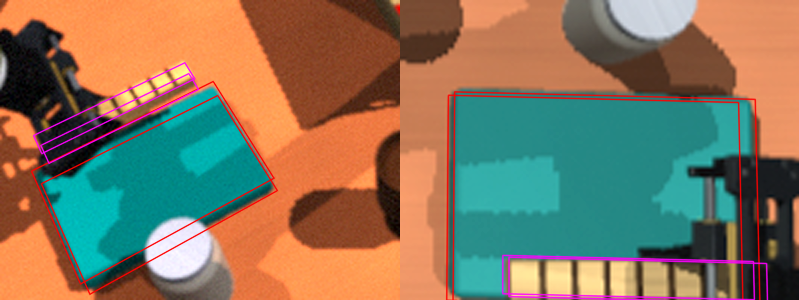

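The overlays show the gauge over the robot-side strip of the block, within about 2 mm of where I predicted, and level. Lowering now.

>>> drive_tool(
  increments="0 0 -20 0 0 0 20; 0 0 -36 0 0 0 20; 0 0 -48 0 0 0 20; 0 0 -55 0 0 0 20; 0 0 -58 0 0 0 20",
)

```text
clock: 6.3
tcp_pos: [0.4198, -0.2723, 0.0559]
ee_rot: [-0.181, 0.693, 0.673, 0.186]
contact_force: [1.0, -0.9, -0.7]
gripper_width: 0.0303
finger_force: 29.8
```

>>> drive_tool(
  increments="0 0 -0.5 0 0 0 20; 0 0 -1 0 0 0 20; 0 0 -1.5 0 0 0 20; 0 0 -2 0 0 0 20; 0 0 -2 0 0 0 20",
)

```text
clock: 6.8
tcp_pos: [0.4199, -0.273, 0.0547]
ee_rot: [-0.18, 0.693, 0.672, 0.186]
contact_force: [1.0, 0.3, -1.3]
gripper_width: 0.0296
finger_force: 29.8
```

>>> drive_tool(
  increments="0 0 -0.5 0 0 0 20; 0 0 -1 0 0 0 20; 0 0 -1.5 0 0 0 20; 0 0 -1.5 0 0 0 20; 0 0 -1.5 0 0 0 20",
)

```text
clock: 7.3
tcp_pos: [0.4199, -0.2729, 0.0538]
ee_rot: [-0.18, 0.693, 0.672, 0.187]
contact_force: [-0.9, -0.4, 7.5]
gripper_width: 0.0298
finger_force: 29.8
```

Contact is at 7.5 N. I'll open the fingers to 44 mm and retreat along the tool axis.

>>> drive_tool(
  increments="0 0 0 0 0 0 44; 0 0 0 0 0 0 44; 0 0 0 0 0 0 44; 0 0 0 0 0 0 44; 0 0 0 0 0 0 44",
)

```text
clock: 7.8
tcp_pos: [0.4198, -0.2728, 0.053]
ee_rot: [-0.18, 0.693, 0.672, 0.186]
contact_force: [-0.4, -0.4, 0.5]
gripper_width: 0.0435
finger_force: 0.0
```

>>> drive_tool(
  increments="0 -3 8 0 0 0 44; 0 -10 24 0 0 0 44; 0 -20 46 0 0 0 44; 0 -20 80 0 0 0 44; 0 -20 115 0 0 0 44",
)

```text
clock: 8.3
tcp_pos: [0.4193, -0.2939, 0.1704]
ee_rot: [-0.18, 0.694, 0.672, 0.186]
contact_force: [1.0, 0.1, 0.3]
gripper_width: 0.0441
finger_force: 0.0
```

Run:
```python
from h import *
go(tcp(place(CAD,(-.2,.081,.17))[0],CAD[2],30),CAD[2],30)
```

```text
t 8.3 tcp [ 0.4193 -0.2939  0.1704] w 0.0441 J [ 0.    0.63  1.07  1.65 -0.78  1.7   1.19]
d mm [ -3.1 340.9  -4.7] rot deg [ 0.02  0.02 -6.6 ]
```

>>> drive_tool(
  increments="0 30 0 0 0 -0.6 42; 0 62 0 0 0 -1.2 42; -1 96 0 0 0 -1.8 42; -1 130 0 0 0 -2.4 42; -2 165 0 0 0 -3 42",
)

```text
clock: 8.8
tcp_pos: [0.4179, -0.1276, 0.1691]
ee_rot: [-0.175, 0.711, 0.654, 0.191]
contact_force: [0.9, -0.2, 0.8]
gripper_width: 0.0419
finger_force: 0.0
```

>>> drive_tool(
  increments="0 35 0 0 0 -0.7 42; 0 70 -1 0 0 -1.4 42; -1 105 -2 0 0 -2.1 42; -1 140 -3 0 0 -2.9 42; -1 175 -5 0 0 -3.6 42",
)

```text
clock: 9.3
tcp_pos: [0.4175, 0.0484, 0.1654]
ee_rot: [-0.17, 0.731, 0.631, 0.2]
contact_force: [0.9, 1.0, 0.6]
gripper_width: 0.0421
finger_force: 0.0
```

Run:
```python
from h import *
go(tcp(place(CAD,(-.06,.081,.12))[0],CAD[2],30),CAD[2],30)
from plant import snapshot
s=snapshot("wrist"); np.savez("w3.npz",**s); s=dict(np.load("w3.npz"))
for n in ("scene","top"):
    d=snapshot(n); np.savez(n+"2.npz",**d); D[n]=dict(np.load(n+"2.npz"))
a=ov("w",130,0,330,230,2,[(CAD,box(-.08,.03,.069,.093,.006,.034),(0,255,0))],s)
it=[(BLK,box(-.13,.13,-.09,.09,0,.035),(0,0,255)),(BLK,box(-.1,.1,.045,.075,.035,.059),(255,0,255))]
b=ov("top",295,190,130,90,2,it)
a[-b.shape[0]:, :b.shape[1]]=b
cv2.imwrite("pics/w3.png",a)
```

```text
t 9.3 tcp [0.4175 0.0484 0.1654] w 0.0421 J [-0.96 -0.21  1.09  2.18 -0.39  1.08  0.17]
d mm [ 19.3 137.1 -49.7] rot deg [-0.32  0.28  0.02]
```

View pics/w3.png

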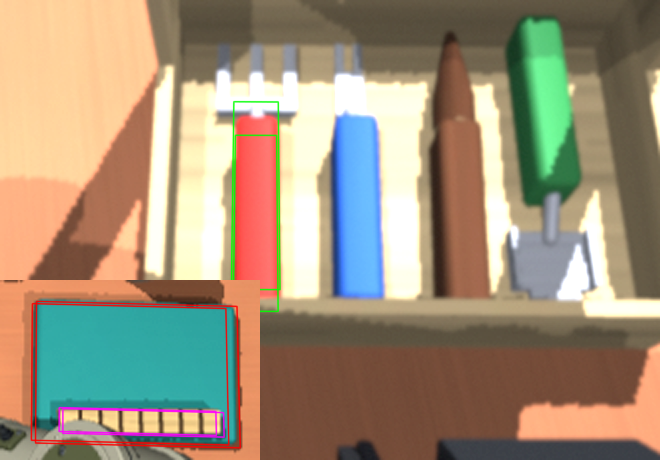

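In the wrist view the red fork's handle front edge is at (257,116), which puts its origin at caddy (0, 81 mm). The inset shows the gauge lying on the block where planned. Moving in for the fork.

>>> drive_tool(
  increments="3 27 -8 0 0 0 42; 7 54 -18 0 0 0 42; 11 81 -28 0 0 0 42; 15 109 -39 -0.1 0.1 0 42; 19 137 -50 -0.3 0.3 0 42",
)

```text
clock: 9.95
tcp_pos: [0.4375, 0.1834, 0.1135]
ee_rot: [-0.168, 0.733, 0.63, 0.194]
contact_force: [-0.2, -0.0, 0.6]
gripper_width: 0.0424
finger_force: 0.0
```

Run:
```python
from h import *
go(tcp(place(CAD,(-.005,.081,.030))[0],CAD[2],30),CAD[2],30)
```

```text
t 9.95 tcp [0.4375 0.1834 0.1135] w 0.0424 J [-1.15  0.03  1.03  2.22 -0.7   0.89  0.17]
d mm [  7.4  56.5 -87.8] rot deg [ 0.27 -0.18  0.1 ]
```

>>> drive_tool(
  increments="2 14 -20 0 0 0 42; 4 28 -42 0 0 0 42; 5 40 -62 0 0 0 42; 6.5 50 -78 0.2 -0.1 0 42; 7 56 -86 0.2 -0.1 0 42",
)

```text
clock: 10.45
tcp_pos: [0.4441, 0.239, 0.0262]
ee_rot: [-0.169, 0.732, 0.631, 0.194]
contact_force: [-1.0, -0.7, 0.2]
gripper_width: 0.0416
finger_force: 0.0
```

Run:
```python
from h import *
from plant import state
go(tcp(place(CAD,(-.005,.081,.030))[0],CAD[2],30),CAD[2],30); print(state()["contact_force"])
```

```text
t 10.45 tcp [0.4441 0.239  0.0262] w 0.0416 J [-1.08  0.35  0.88  2.23 -1.14  0.84  0.47]
d mm [ 0.8  1.  -0.5] rot deg [ 0.18 -0.14  0.  ]
[-0.99835072 -0.69071864  0.17305992]
```

>>> drive_tool(
  increments="0 0 0 0 0 0 15; 0 0 0 0 0 0 15; 0 0 0 0 0 0 15; 0 0 0 0 0 0 15; 0 0 0 0 0 0 15",
  squeeze=40,
)

```text
clock: 10.95
tcp_pos: [0.4439, 0.2395, 0.028]
ee_rot: [-0.169, 0.732, 0.631, 0.195]
contact_force: [0.1, -4.1, 7.9]
gripper_width: 0.0236
finger_force: 40.0
```

>>> drive_tool(
  increments="0 0 5 0 0 0 15; 0 0 13 0 0 0 15; 0 0 23 0 0 0 15; 0 -1 34 0 0 0 15; -1 -3 46 0 0 0 15",
)

```text
clock: 11.45
tcp_pos: [0.4413, 0.2371, 0.0735]
ee_rot: [-0.17, 0.731, 0.631, 0.194]
contact_force: [-0.6, -0.0, -1.6]
gripper_width: 0.0239
finger_force: 40.0
```

The fork is held at 24 mm and its weight shows. Drawing it out.

>>> drive_tool(
  increments="-1 -6 14 0 0 0 15; -3 -16 32 0 0 0 15; -5 -28 52 0 0 0 15; -8 -46 70 0 0 0 15; -12 -70 85 0 0 0 15",
)

```text
clock: 11.95
tcp_pos: [0.4294, 0.1669, 0.159]
ee_rot: [-0.17, 0.731, 0.632, 0.194]
contact_force: [0.4, 0.6, -1.7]
gripper_width: 0.0236
finger_force: 40.0
```

>>> drive_tool(
  increments="-3 -28 8 0 0 0 15; -6 -58 12 0 0 0 15; -8 -90 14 0 0 0 15; -10 -122 14 0 0 0 15; -12 -155 14 0 0 0 15",
)

```text
clock: 12.45
tcp_pos: [0.4172, 0.0108, 0.1721]
ee_rot: [-0.17, 0.731, 0.631, 0.195]
contact_force: [0.7, -0.5, -1.5]
gripper_width: 0.0238
finger_force: 40.0
```

Run:
```python
from h import *
# fork origin 5 mm ahead of grasp; to block (0.0,0.0)
P=tcp(place(BLK,(-.005,.0,0))[0],BLK[2],30); P[2]=.035+.022+.06; print(P)
go(P,BLK[2],30)
```

```text
[ 0.48033027 -0.25989903  0.117     ]
t 12.45 tcp [0.4172 0.0108 0.1721] w 0.0238 J [-1.07 -0.28  1.25  2.14 -0.28  1.12  0.15]
d mm [  63.2 -270.7  -55.1] rot deg [ 0.02 -0.17  6.76]
```

>>> drive_tool(
  increments="8 -27 0 0 0 1 15; 18 -56 0 0 0 2 15; 30 -86 0 0 0 3 15; 40 -117 0 0 0 4 15; 50 -148 0 0 0 5 15",
)

```text
clock: 12.95
tcp_pos: [0.4599, -0.1108, 0.1745]
ee_rot: [-0.176, 0.706, 0.661, 0.185]
contact_force: [0.7, 0.2, 0.2]
gripper_width: 0.0233
finger_force: 40.0
```

>>> drive_tool(
  increments="4 -28 -10 0 0 0.5 15; 8 -56 -22 0 0 1 15; 11 -84 -34 0 0 1.5 15; 13 -108 -45 0 0 1.8 15; 13 -123 -55 0 0 1.8 15",
)

```text
clock: 13.45
tcp_pos: [0.4723, -0.2355, 0.1195]
ee_rot: [-0.178, 0.697, 0.671, 0.182]
contact_force: [0.1, -0.1, -1.4]
gripper_width: 0.0236
finger_force: 40.0
```

Run:
```python
from h import *
P=tcp(place(BLK,(-.005,.0,0))[0],BLK[2],30); P[2]=.035+.022
go(P,BLK[2],30)
from plant import snapshot
for n in ("scene","top"):
    d=snapshot(n); np.savez(n+"3.npz",**d); D[n]=dict(np.load(n+"3.npz"))
it=[(BLK,box(-.13,.13,-.09,.09,0,.035),(0,0,255)),(BLK,box(-.1,.1,.045,.075,.035,.059),(255,0,255)),(BLK,box(-.088,.022,-.012,.012,.095,.123),(0,255,0)),(BLK,box(.05,.088,-.023,.023,.095,.100),(0,255,0))]
a=ov("scene",70,160,200,150,2,it); b=ov("top",295,180,133,100,3,it)
cv2.imwrite("pics/p3.png",np.hstack([a,b]))
```

```text
t 13.45 tcp [ 0.4723 -0.2355  0.1195] w 0.0236 J [-0.11  0.67  1.02  1.7  -0.87  1.59  1.11]
d mm [  8.  -24.4 -62.5] rot deg [ 0.5  -0.18  0.55]
```

View pics/p3.png

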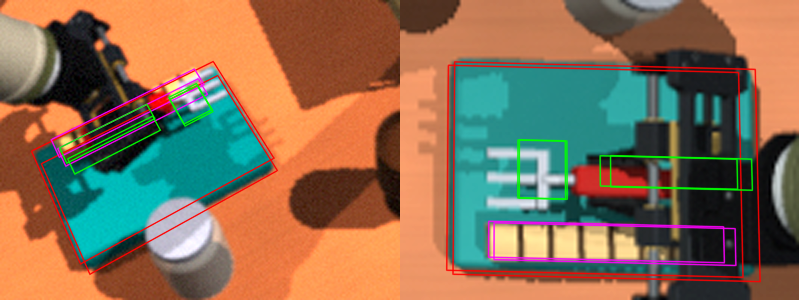

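The top view shows the fork about 24 mm short in y and 8 mm towards the robot; its tines are at (515,178), against a target of (540,170). I'll correct that before lowering.

>>> drive_tool(
  increments="3 -8 0 0.1 0 0.2 15; 6 -16 0 0.3 -0.1 0.4 15; 10 -24 0 0.5 -0.2 0.5 15; 10 -24 -10 0.5 -0.2 0.5 15; 10 -24 -20 0.5 -0.2 0.5 15",
)

```text
clock: 14.05
tcp_pos: [0.4829, -0.2579, 0.0994]
ee_rot: [-0.18, 0.692, 0.674, 0.186]
contact_force: [-0.3, 0.3, -2.6]
gripper_width: 0.0236
finger_force: 40.0
```

Run:
```python
from h import *
P=tcp(place(BLK,(-.005,.0,0))[0],BLK[2],30); P[2]=.035+.022
go(P,BLK[2],30)
```

```text
t 14.05 tcp [ 0.4829 -0.2579  0.0994] w 0.0236 J [-0.03  0.74  0.98  1.64 -0.9   1.6   1.15]
d mm [ -2.6  -2.  -42.4] rot deg [-0.04  0.12 -0.02]
```

>>> drive_tool(
  increments="0 -1 -12 0 0 0 15; 0 -2 -22 0 0 0 15; 0 -2 -31 0 0 0 15; 0 -2 -37 0 0 0 15; 0 -2 -40 0 0 0 15",
)

```text
clock: 14.55
tcp_pos: [0.4826, -0.2596, 0.0594]
ee_rot: [-0.18, 0.692, 0.673, 0.186]
contact_force: [-0.4, 0.9, -2.3]
gripper_width: 0.024
finger_force: 40.0
```

>>> drive_tool(
  increments="0 0 -0.5 0 0 0 15; 0 0 -1 0 0 0 15; 0 0 -1.5 0 0 0 15; 0 0 -2 0 0 0 15; 0 0 -2 0 0 0 15",
)

```text
clock: 15.05
tcp_pos: [0.4828, -0.2598, 0.0583]
ee_rot: [-0.18, 0.692, 0.674, 0.186]
contact_force: [0.2, 0.1, -2.2]
gripper_width: 0.0235
finger_force: 40.0
```

>>> drive_tool(
  increments="0 0 -0.5 0 0 0 15; 0 0 -1 0 0 0 15; 0 0 -1.5 0 0 0 15; 0 0 -1.5 0 0 0 15; 0 0 -1.5 0 0 0 15",
)

```text
clock: 15.55
tcp_pos: [0.4828, -0.2598, 0.0571]
ee_rot: [-0.18, 0.692, 0.674, 0.187]
contact_force: [-0.6, 1.3, 5.8]
gripper_width: 0.0237
finger_force: 40.0
```

Contact is at 5.8 N. I'll release to a 38 mm opening and retreat along the axis.

>>> drive_tool(
  increments="0 0 0 0 0 0 38; 0 0 0 0 0 0 38; 0 0 0 0 0 0 38; 0 0 0 0 0 0 38; 0 0 0 0 0 0 38",
)

```text
clock: 16.05
tcp_pos: [0.4828, -0.2598, 0.0565]
ee_rot: [-0.18, 0.692, 0.674, 0.186]
contact_force: [0.3, -0.7, 1.1]
gripper_width: 0.038
finger_force: 0.0
```

>>> drive_tool(
  increments="0 -4 8 0 0 0 38; 0 -12 24 0 0 0 38; 0 -22 46 0 0 0 38; 0 -25 80 0 0 0 38; -20 -25 115 0 0 0 38",
)

```text
clock: 16.55
tcp_pos: [0.4637, -0.2855, 0.1737]
ee_rot: [-0.18, 0.692, 0.674, 0.186]
contact_force: [0.4, 0.4, -0.0]
gripper_width: 0.0379
finger_force: 0.0
```

>>> drive_tool(
  increments="-10 -30 20 0 0 0 38; -20 -60 40 0 0 0 38; -30 -90 60 0 0 0 38; -35 -120 80 0 0 0 38; -40 -150 100 0 0 0 38",
)

```text
clock: 17.05
tcp_pos: [0.4218, -0.4365, 0.274]
ee_rot: [-0.18, 0.693, 0.673, 0.186]
contact_force: [0.8, -0.5, -0.5]
gripper_width: 0.0376
finger_force: 0.0
```

Run:
```python
from h import *
from plant import snapshot
for n in ("scene","top"):
    d=snapshot(n); np.savez(n+"4.npz",**d); D[n]=dict(np.load(n+"4.npz"))
it=[(BLK,box(-.13,.13,-.09,.09,0,.035),(0,0,255))]
a=ov("scene",70,115,280,190,1,it); b=ov("top",220,100,205,180,2,it)
a=cv2.resize(a,None,fx=1.36,fy=1.36); b=cv2.copyMakeBorder(b,0,max(0,a.shape[0]-b.shape[0]),0,0,0); a=cv2.copyMakeBorder(a,0,max(0,b.shape[0]-a.shape[0]),0,0,0)
cv2.imwrite("pics/p4.png",np.hstack([a,b]))
```

```text
(no output)
```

View pics/p4.png

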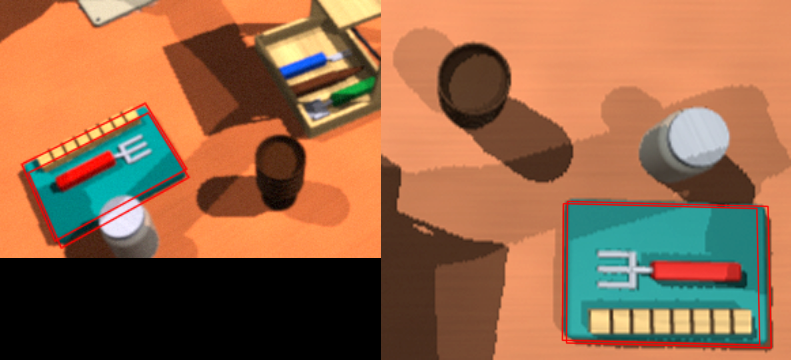

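Fork (670,270) and gauge (670,321) lie side by side, lengthwise, apart and inside the block. The other tools, jar and pots are in place, so I'm handing in.

```bash
python3 -c "
from plant import hand_in; print(hand_in())"
```

```text
the job is handed in; nothing more can be done
None
```

The gauge and the fork both lie flat, lengthwise and side by side on the block without touching; the other tools, the jar and the pots looked undisturbed in the last pictures, and I handed the job in at about 17 s (no verdict was returned).

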